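# Flip the sample-book leaf and set its keeper

## Task

A rigid metal leaf stands ajar over the right-hand page (the robot's right) of the open sample book: with the fingertips, push it over the spine until it lies flat on the left-hand page. Then push the small swivelling keeper on the left margin round by its peg until it points at the spine, across the leaf's edge, to keep the leaf down. Do not pick up, tip or shift the book, and leave the other things on the desk alone.

Things in the scene. Friction and masses are not known exactly. Their poses are not given: they have to be found in the camera images.
- book: Open sample book lying loose on the desk, 2.2 kg: black base board 230 mm along the spine (x) by 360 mm across (y), two white page blocks. Origin: middle of the underside, under the spine. x along the spine (away from the robot at zero yaw), +y to the left-hand page, -y to the right-hand page, z up. Page tops are 18 mm above the desk, 205 mm long, 13 to 145 mm either side of the spine.
- spine (a point): Middle of the hinge rod of the leaf, which runs along the book's x, 20 mm above the desk over the book's origin. Axes as the book's. Three steel knuckle blocks on the spine are 22 mm high.
- leaf (a joint): Angle of the aluminium leaf about the rod, rad: 0 flat on the right-hand page, 1.57 upright, 3.14 (stop) flat on the left-hand page; starts at 0.6 to 1.1. A plate 190 mm along the spine (centred), 4 mm thick, from 12 to 142 mm from the rod, 120 g, with washers shown on it (flat, not felt). Stiff hinge (0.17 N m): it stays where it is left and never falls by itself.
- leaf_edge (a point): Middle of the free edge of the leaf, 142 mm from the rod; mid-thickness.
- keeper (a joint): Angle of the swivelling keeper bar about its upright pivot, rad: 0 = the bar points along the book's +x, clear of the pages; grows clockwise seen from above; 1.57 (stop) = it points straight at the spine and lies over the leaf. It can go back to -0.5 and starts at -0.4 to 0.15. It moves under about 1 N at the peg and stays where it is left.
- keeper_pivot (a point): Pivot of the keeper on the outer margin of the left-hand side: x = +50, y = +160 mm of the book, at the bar's underside. The steel bar is 14 mm wide, lies 25 to 28 mm above the desk (just over the flat leaf, whose top is at 22 mm) and ends 45 mm from the pivot.
- keeper_peg (a point): Centre of the top of the keeper's upright finger peg: a steel pin 10 mm across, 36 mm from the pivot along the bar, its top 53 mm above the desk and 25 mm above the bar.
- carton: Bystander, loose: plain cardboard carton 55 x 75 x 55 mm, standing beyond the book; origin at its underside. Leave alone.
- screw_jar: Bystander, loose: small closed glass jar, 48 mm across and 60 mm tall, beyond the book; origin at its underside. Leave alone.
- bearing: Bystander, loose: steel bearing ring lying flat, 52 mm across, 16 mm tall, on the robot's side of the book; origin at its underside. Leave alone.
- screwdriver: Bystander, loose: screwdriver 190 mm long, its handle 26 mm thick, lying along the robot's side of the book; origin half-way along it. Leave alone.
- mug: Bystander, loose: white mug, 80 mm across, 90 mm tall; origin at its underside. Leave alone.
- oil_bottle: Bystander, loose: grey bottle, 64 mm across, 170 mm tall; origin at its underside. Leave alone.
- calculator: Bystander, loose: desk calculator, 190 x 140 x 40 mm; origin at its underside. Leave alone.

How it is judged:
By the outcome, as a careful person would: the job done as asked, in the order asked, and still so for the second after the job is handed in, with the robot touching nothing.
It also fails if it takes over 56 s, if anything falls off the work surface, if the arm or the gripper's body presses on something with over 40 N, if the wrist force passes 120 N, or if a joint passes its speed limit or range.

## Robot

A 6-joint arm with a two-finger parallel gripper is mounted at the origin on the work surface. World frame = base frame: x ahead of the robot, y to its left, z up, the work surface at z = 0. Lengths are in m, angles in rad, forces in N, time in s.
With the tool pointing down it reaches from about 0.35 to 0.875 m from the base axis. Payload 4.2 kg.
Tool frame: the origin (TCP) lies on the front face of the gripper's body, between the roots of the fingers; the fingertips stand 70 mm ahead of it and the grasp point (between the pads) lies 51 mm ahead of it; x points along the fingers, y is the direction in which the jaws open and shut, and the axes are right-handed (so a half turn about x gives the same grasp; the last joint's range is limited). The gripper opens to 87 mm and grips with 3 to 60 N. Pads are 19 mm wide; open, the fingers measure 117 mm over their backs; the gripper's body (75 mm by 190 mm) begins 51 mm behind the grasp point.
Start: joints at [1.431, 0.385, 0.008, 0, -1.194, -0.259], TCP at [0.243, 0.576, 0.292] pointing down, gripper open.
Joint ranges: [-3.14, 3.14], [-1.21, 2.06], [-1.07, 1.41], [-3.16, 2.05], [-2.99, -0.16], [-3.1, 3.1]. Speed limits (rad/s): [2.79, 2.79, 3.14, 3.14, 3.14, 3.14].

## Interface

Orientations are given as a unit quaternion [w, x, y, z].
In Python, from plant import status, vision, bot gives the robot as it stands.
- The arm moves only by the tool servo_tool, never from a script. Its argument "moves" is text: rows parted by semicolons, each of 7 numbers parted by spaces: the turn, a rotation vector about the tool's x, y, z in rad, then the shift along the tool's x, y, z in m, then the opening, from 0 (shut) to 1 (fully open). A call has 1 to 8 rows; each row shifts and turns the pose as measured when the row begins, along the tool's axes as they then stand; what a row does not reach is not made up. A row lasts 1/8 s, in which the tool goes at most 62.5 mm and 10.7 degrees, less where a joint would pass 70% of its speed; a pose out of reach is approached as far as the arm can. A call is refused whole if a number of a shift passes 0.0625 or a number of a turn 0.188, either way. A call with a gripper value outside its range is refused whole. The fingers move at their own pace and stop on an object; "force" is the grip in N (left out, the last holds). Time passes only in rows, so rows that do not move let the fingers close. It gives the time, the measured TCP pose, the force and the opening at its end, in the units of the state.
- status.get_obs(): the state, without advancing time (a new reading comes with each control period).
- vision.camera(name): name is "scene" or "side" or "wrist"; returns a dict with "frame" (420x560x3 uint8, red, green, blue), "z_map" (420x560 float32, m along the optical axis (not along the pixel's ray), 0 where there is no reading), "fx", "fy", "cx", "cy" (pixels), "k1" (the pictures are not rectified: a ray, as slopes to the right and down, at radius r is drawn at 1 + k1 r^2 times it, then the intrinsics apply), "origin" and "orientation" of the camera in the world; the wrist camera has in their place "tool_from_camera" (4x4, takes a point from camera to tool coordinates, whose origin is the TCP and whose axes are the tool frame's). Camera axes: x right, y up, looking along -z (the intrinsics and any distortion apply to the point x, -y, -z); pixel columns grow to the right and rows downward; lengths in m; the calibration is good to about 2 mm. A picture is of the moment at which its call begins: read the wrist's pose just before it.
- bot.close_job(): hands the job in, once; it reports no verdict.
The state is a dict: "time_s": time; "joint_pos": joint angles; "joint_vel": joint speeds; "joint_torque": joint torques, N m; "tool_pos": TCP position; "tcp_rot": TCP orientation; "ft_force": force on the tool from outside, world axes, zero at the start; "ft_torque": the same for the moment, N m; "opening": finger opening in m.
Only numpy, scipy, OpenCV 4.12 (cv2) and the standard library are available. Lean on these libraries where they do the work, as an engineer would, in place of code of your own. Each camera call takes 0.05 s, during which the arm holds its last target. There are 200 camera calls.

## Working session

There is one attempt and no reset: what is moved stays moved. The work goes in short steps, Python scripts to look and compute and a tool call to move; the robot and the scene stay as the last step left them, time stands still between calls to the robot, and variables do not carry over. Pictures are saved under pics/ and viewed, about 8 in all and at most 12, crops included, and the job is handed in when it is done.

Besides the shell and the picture viewer there is one more tool, called after "Call:" by a JSON object that holds its "op" and its "data", one argument or row to a line. servo_tool: Moves the arm, as the interface text tells. Its arguments: {"type":"object","properties":{"moves":{"type":"string"},"force":{"type":"number"}},"required":["moves"]}

```bash
mkdir -p pics; ls
cat > h.py <<'E'
import numpy as np, cv2
from scipy.spatial.transform import Rotation as R
from plant import status, vision, bot
def rot(q): return R.from_quat([q[1],q[2],q[3],q[0]]).as_matrix()
def cam(name):
    o=status.get_obs(); c=vision.camera(name)
    if name=='wrist':
        T=np.array(c['tool_from_camera']); W=np.eye(4); W[:3,:3]=rot(o['tcp_rot']); W[:3,3]=o['tool_pos']; c['T']=W@T
    else:
        T=np.eye(4); T[:3,:3]=rot(c['orientation']); T[:3,3]=c['origin']; c['T']=T
    return c
def cloud(c):
    h,w=c['z_map'].shape; v,u=np.mgrid[:h,:w]
    K=np.array([[c['fx'],0,c['cx']],[0,c['fy'],c['cy']],[0,0,1]],float)
    p=cv2.undistortPoints(np.stack([u.ravel(),v.ravel()],1).astype(np.float64)[:,None],K,np.array([c['k1'],0,0,0,0.]))[:,0]
    z=c['z_map'].ravel().astype(float); P=np.stack([p[:,0]*z,-p[:,1]*z,-z],1)
    P=P@c['T'][:3,:3].T+c['T'][:3,3]; P[z==0]=np.nan
    return P.reshape(h,w,3)
def save(c,n,s=1.4): cv2.imwrite('pics/'+n,cv2.resize(c['frame'][:,:,::-1],None,fx=s,fy=s))
E
python3 - <<'E'
from h import *
for n in('scene','side','wrist'):
    c=cam(n); save(c,n+'0.png',1.0); np.save(n+'0.npy',cloud(c)); print(n,c['T'].round(3).tolist(),c['fx'],c['k1'])
a=[cv2.imread('pics/%s0.png'%n) for n in('scene','side')]
print(status.get_obs())
E
```

```text
pics
scene [[-0.737, -0.478, 0.477, 1.24], [0.675, -0.543, 0.499, 0.626], [0.02, 0.69, 0.724, 1.075], [0.0, 0.0, 0.0, 1.0]] 534.1560587355418 0.050919420751418774
side [[0.816, 0.447, -0.366, 0.135], [-0.578, 0.632, -0.516, -0.688], [0.0, 0.633, 0.774, 1.024], [0.0, 0.0, 0.0, 1.0]] 386.0820157591632 -0.08153259964960505
wrist [[-0.388, 0.892, 0.233, 0.307], [-0.922, -0.376, -0.097, 0.549], [0.001, -0.252, 0.968, 0.384], [0.0, 0.0, 0.0, 1.0]] 346.3662560845806 -0.08417527981376531
{'time_s': 0.15, 'joint_pos': array([ 1.43057918e+00,  3.85411256e-01,  6.92260640e-03, -3.32543013e-04,
       -1.19400333e+00, -2.58597118e-01]), 'joint_vel': array([ 4.00126847e-05, -2.37988723e-03,  3.62493918e-03,  1.04742978e-03,
        4.21744367e-04, -1.52587451e-03]), 'joint_torque': array([-2.00563009e-04, -3.91052914e+01,  1.87586242e+01,  4.22229856e+00,
        1.23900533e-02, -1.40492525e-04]), 'tool_pos': array([0.24255831, 0.57564437, 0.29138805]), 'tcp_rot': array([ 0.13950706, -0.69301241,  0.1407169 ,  0.69315967]), 'ft_force': array([ 0.30087295, -0.21775411,  0.18571879]), 'ft_torque': array([ 0.03893024,  0.04321334, -0.00363231]), 'opening': 0.0869377463093017}
```

View pics/scene0.png

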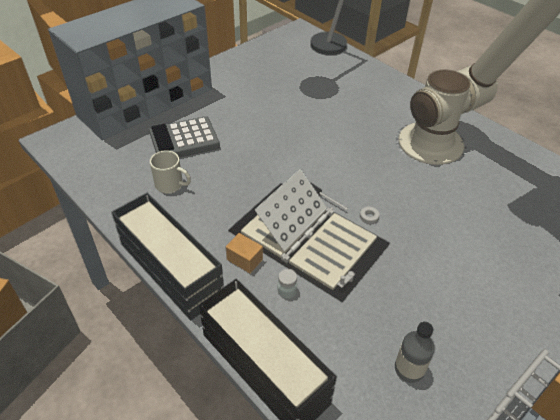

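View pics/side0.png

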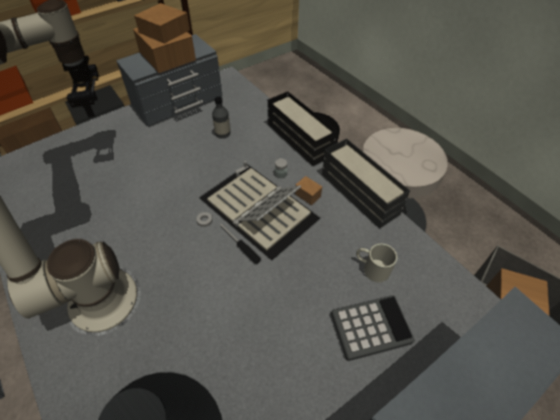

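The scene view shows the leaf ajar at about (290,210), the spine near (310,230), the left page at (335,250) and the keeper at (345,280). The side view shows the whole board around (260,208).

```bash
cat > m.py <<'E'
from h import *
pts=[]
for n,(u0,v0,u1,v1) in (('scene',(222,165,395,300)),('side',(195,160,325,258))):
    f=cv2.imread(f'pics/{n}0.png'); P=np.load(n+'0.npy')
    m=np.zeros(f.shape[:2],bool); m[v0:v1,u0:u1]=1
    dark=(f.max(2)<55)&m&(P[...,2]<.02)&(P[...,2]>-.01)
    dark=cv2.morphologyEx(dark.astype(np.uint8),cv2.MORPH_OPEN,np.ones((2,2)))
    k,l,s,_=cv2.connectedComponentsWithStats(dark); 
    keep=np.isin(l,[i for i in range(1,k) if s[i,4]>40])
    q=P[keep]; print(n,keep.sum(),np.median(q[:,2]),cv2.minAreaRect((q[:,:2]*1000).astype(np.float32)))
    pts.append(q)
    o=f.copy(); o[keep]=(0,0,255); cv2.imwrite(f'pics/d_{n}.png',cv2.resize(o[v0-15:v1+15,u0-15:u1+15],None,fx=3,fy=3))
q=np.vstack(pts); r=cv2.minAreaRect((q[:,:2]*1000).astype(np.float32)); print(r,cv2.boxPoints(r))
E
python3 m.py
python3 - <<'E'
import cv2,numpy as np
a=cv2.imread('pics/d_scene.png');b=cv2.imread('pics/d_side.png')
w=max(a.shape[1],b.shape[1]);p=lambda i:cv2.copyMakeBorder(i,0,0,0,w-i.shape[1],0)
o=np.vstack([p(a),p(b)]);s=min(800/o.shape[1],600/o.shape[0]);cv2.imwrite('pics/d.png',cv2.resize(o,None,fx=s,fy=s))
E
```

```text
scene 200 0.005730262017682897 ((657.6262817382812, 34.18382263183594), (116.44955444335938, 348.6668701171875), 2.6250627040863037)
side 1140 0.006837664012409039 ((664.3198852539062, 31.470611572265625), (444.5479736328125, 356.7633361816406), 9.442399978637695)
((663.471923828125, 34.707763671875), (445.1159362792969, 358.3248596191406), 10.533924102783203) [[ 411.91074  170.16321]
 [ 477.4188  -182.12274]
 [ 915.0331  -100.74768]
 [ 849.525    251.53827]]
```

View pics/d.png

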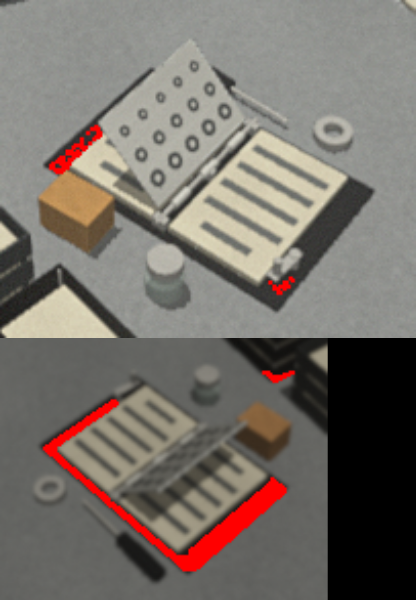

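The crops show the board's dark edges (side view), the left page clear (scene view), the keeper at the far-left corner and the carton right by the far-right corner. Next I fit the pages, leaf and keeper.

```bash
cat > m2.py <<'E'
from h import *
C={}
for n,(u0,v0,u1,v1) in (('scene',(222,165,395,300)),('side',(195,160,325,258))):
    f=cv2.imread(f'pics/{n}0.png').astype(int); P=np.load(n+'0.npy')
    m=np.zeros(f.shape[:2],bool); m[v0:v1,u0:u1]=1
    C[n]=(f,P,m)
    des=P[v0-10:v1+10,u0-10:u1+10].reshape(-1,3); des=des[des[:,2]<.006]; print(n,'desk z',np.nanmedian(des[:,2]))
# left page in scene: z band 0.013..0.024, connected comp around px (335,250)
for n,seed in (('scene',(335,250)),('side',(238,190))):
    f,P,m=C[n]
    k=((P[...,2]>.012)&(P[...,2]<.026)&m).astype(np.uint8)
    k=cv2.morphologyEx(k,cv2.MORPH_OPEN,np.ones((3,3)))
    _,l=cv2.connectedComponents(k,connectivity=4); g=l==l[seed[1],seed[0]]
    q=P[g]; print(n,g.sum(),np.median(q[:,2]),cv2.minAreaRect((q[:,:2]*1000).astype(np.float32)))
# board in side, front & right edges
f,P,m=C['side']
k=(f.max(2)<55)&m&(P[...,2]<.02)&(P[...,2]>-.01); k[:175]=0
q=P[k][:,:2]; best=None
for a in np.radians(np.arange(-30,30,.25)):
    r=q@np.array([[np.cos(a),-np.sin(a)],[np.sin(a),np.cos(a)]])
    e=np.r_[np.percentile(r,.5,axis=0),np.percentile(r,99.5,axis=0)]
    A=(e[2]-e[0])*(e[3]-e[1])
    if best is None or A<best[0]: best=(A,np.degrees(a),e)
print(best)
np.savez('c.npz',**{n:C[n][1][C[n][2]] for n in C})
E
python3 m2.py
```

```text
scene desk z -0.0002233046597778232
side desk z 0.0008330592449985463
scene 4047 0.017915901687793 ((561.3153076171875, 21.13916015625), (211.09498596191406, 295.8208923339844), 11.156405448913574)
side 1752 0.019211913166600425 ((543.1707763671875, 98.74691009521484), (207.12075805664062, 148.1752471923828), 10.855769157409668)
(np.float64(0.1035281352133031), np.float64(9.5), array([ 0.39676061, -0.25120646,  0.68744092,  0.1049516 ]))
```

```bash
cat >> h.py <<'E'
B=np.array([.560,.021,0]); YAW=np.radians(11.0); RB=R.from_euler('z',YAW).as_matrix()
def tob(P): return (np.asarray(P)-B)@RB
def tow(p): return np.asarray(p)@RB.T+B
E
cat > m3.py <<'E'
from h import *
d=np.load('c.npz')
for n in d:
    q=tob(d[n]); q=q[~np.isnan(q[:,0])]
    s=q[(abs(q[:,0])<.09)&(q[:,1]>-.15)&(q[:,1]<.1)&(q[:,2]>.05)&(q[:,2]<.17)]
    a=np.arctan2(s[:,2]-.02,-s[:,1]); print(n,'leaf',len(s),np.median(a),np.percentile(a,[10,90]),np.hypot(s[:,1],s[:,2]-.02).max(), np.percentile(s[:,0],[1,99]))
    k=q[(q[:,2]>.026)&(abs(q[:,1]-.16)<.06)&(abs(q[:,0]-.05)<.06)]
    print('keeper',len(k)); print((k*1000).round()[::max(1,len(k)//40)].tolist())
    p=k[k[:,2]>.036]; print('peg',len(p),p.mean(0),p.max(0))
    print('extra')
P=np.load('scene0.npy')
o=status.get_obs();Rt=rot(o['tcp_rot']);print('tool axes in book (cols x,y,z)',(RB.T@Rt).round(3).tolist(),tob(o['tool_pos']))
# bystanders in book frame
for n in('scene0','side0'):
    q=tob(np.load(n+'.npy').reshape(-1,3)); m=(q[:,2]>.03)&(q[:,2]<.2)&(q[:,0]>.1)&(q[:,0]<.26)&(abs(q[:,1])<.2); g=q[m]; 
    h=np.round(g*40)/40
    u,c=np.unique(h[:,:2],axis=0,return_counts=True); print(n,[(x.tolist(),int(k)) for x,k in zip(u,c) if k>12])
E
python3 m3.py
```

```text
scene leaf 2229 0.784443126948467 [0.75030878 0.82848989] 0.1439950217899531 [-0.0884125   0.08863785]
keeper 87
[[48.0, 155.0, 27.0], [53.0, 153.0, 27.0], [52.0, 160.0, 31.0], [57.0, 155.0, 28.0], [53.0, 161.0, 29.0], [48.0, 164.0, 26.0], [57.0, 158.0, 27.0], [56.0, 163.0, 31.0], [50.0, 166.0, 26.0], [87.0, 154.0, 53.0], [66.0, 152.0, 27.0], [63.0, 156.0, 28.0], [60.0, 160.0, 28.0], [57.0, 164.0, 28.0], [90.0, 153.0, 51.0], [87.0, 157.0, 51.0], [68.0, 154.0, 27.0], [63.0, 162.0, 28.0], [91.0, 154.0, 50.0], [90.0, 159.0, 52.0], [70.0, 155.0, 27.0], [68.0, 159.0, 28.0], [64.0, 165.0, 29.0], [95.0, 157.0, 52.0], [92.0, 160.0, 52.0], [71.0, 159.0, 27.0], [70.0, 165.0, 31.0], [92.0, 156.0, 44.0], [90.0, 160.0, 44.0], [75.0, 158.0, 27.0], [71.0, 164.0, 27.0], [90.0, 155.0, 37.0], [91.0, 160.0, 42.0], [78.0, 160.0, 28.0], [91.0, 156.0, 34.0], [90.0, 160.0, 37.0], [78.0, 163.0, 26.0], [92.0, 157.0, 32.0], [87.0, 160.0, 29.0], [96.0, 152.0, 28.0], [93.0, 158.0, 31.0], [86.0, 162.0, 26.0], [96.0, 154.0, 26.0], [90.0, 162.0, 27.0]]
peg 28 [0.09044648 0.15648881 0.04670844] [0.09520238 0.161233
[... 1736 characters left out ...]
([0.175, -0.075], 124), ([0.175, -0.05], 100), ([0.175, 0.025], 17), ([0.175, 0.05], 120), ([0.175, 0.075], 112), ([0.2, 0.05], 38), ([0.25, -0.2], 39), ([0.25, -0.175], 79), ([0.25, -0.15], 57), ([0.25, -0.125], 39)]
side0 [([0.125, -0.125], 22), ([0.125, -0.1], 44), ([0.125, -0.075], 40), ([0.125, -0.05], 14), ([0.15, -0.125], 36), ([0.15, -0.1], 42), ([0.15, -0.075], 43), ([0.15, -0.05], 22), ([0.15, 0.05], 68), ([0.15, 0.075], 14), ([0.175, -0.125], 28), ([0.175, -0.1], 35), ([0.175, -0.075], 31), ([0.175, -0.05], 20), ([0.175, 0.025], 20), ([0.175, 0.05], 34), ([0.175, 0.075], 18), ([0.25, -0.2], 59), ([0.25, -0.175], 103), ([0.25, -0.15], 107), ([0.25, -0.125], 95), ([0.25, -0.1], 45)]
```

Fit: book at (0.560, 0.021), yaw 11°; leaf about 0.80 rad; peg at book (0.087, 0.156). I'll turn the tool so tool y = book −x and tool z = book +y, and shut the gripper.

Call:
{"op": "servo_tool", "data": {
  "moves": "0.163 0 0 0 0 0 0;0.163 0 0 0 0 0 0;0.163 0 0 0 0 0 0;0.163 0 0 0 0 0 0;0.163 0 0 0 0 0 0;0.163 0 0 0 0 0 0;0 0 0 0 -0.01 -0.06 0;0 0 0 0 -0.015 -0.06 0",
  "force": 20
}}

```text
time_s: 1.15
tool_pos: [0.2855, 0.4605, 0.2867]
tcp_rot: [-0.454, 0.541, -0.461, -0.538]
ft_force: [1.6, 0.5, 0.3]
opening: 0.0147
```

```bash
cat > s.py <<'E'
from h import *
o=status.get_obs();Rt=RB.T@rot(o['tcp_rot']);t=tob(o['tool_pos'])
print('t',round(o['time_s'],2),'tcp book mm',(t*1e3).round(1),'tip',((t+.07*Rt[:,0])*1e3).round(1),'yx',Rt[:,1].round(3),'xx',Rt[:,0].round(3),'F book',(RB.T@o['ft_force']).round(2),o['opening'],o['joint_pos'].round(2))
E
python3 s.py
```

```text
t 1.15 tcp book mm [-185.6  483.8  286.7] tip [-185.9  483.2  216.7] yx [-1.     0.028  0.005] xx [-0.005 -0.009 -1.   ] F book [1.67 0.15 0.29] 0.01470948462922561 [ 1.31  0.25 -0.2  -0.   -1.13 -1.15]
```

Call:
{"op": "servo_tool", "data": {
  "moves": "0.028 0 0 0 -0.02 -0.062 0;0 0 0 0 -0.022 -0.062 0;0 0 0 0 -0.022 -0.062 0;0 0 0 0 -0.022 -0.062 0;0 0 0 0 -0.022 -0.062 0;0 0 0 0 -0.022 -0.062 0;0 0 0 0 -0.022 -0.062 0;0 0 0 0 -0.022 -0.062 0"
}}

```text
time_s: 2.15
tool_pos: [0.5131, 0.0144, 0.2904]
tcp_rot: [-0.461, 0.536, -0.466, -0.532]
ft_force: [0.8, 0.1, -0.1]
opening: 0.0004
```

```bash
python3 s.py
```

```text
t 2.15 tcp book mm [-47.3   2.5 290.4] tip [-47.5   1.9 220.4] yx [-0.999  0.051  0.003] xx [-0.003 -0.008 -1.   ] F book [ 0.78 -0.05 -0.05] 0.0004107312016041827 [ 0.35  0.2  -0.27  0.01 -1.11 -0.21]
```

Call:
{"op": "servo_tool", "data": {
  "moves": "-0.05 0 0 0 -0.015 -0.05 0;0 0 0 0 -0.015 -0.05 0;0 0 0 0 -0.01 -0.04 0;0 0 0 0 0 0 0;0 0 0 0.04 0 0 0;0 0 0 0.04 0 0 0;0 0 0 0.03 0 0 0;0 0 0 0 0 0 0"
}}

```text
time_s: 3.15
tool_pos: [0.5772, -0.1243, 0.177]
tcp_rot: [-0.448, 0.545, -0.454, -0.544]
ft_force: [0.1, 0.1, -0.0]
opening: 0.0002
```

```bash
python3 s.py; python3 -c "
from h import *
c=cam('side');f=c['frame'][140:270,170:350,::-1];cv2.imwrite('pics/a1.png',cv2.resize(f,None,fx=4,fy=4))"
```

```text
t 3.15 tcp book mm [ -10.9 -145.9  177. ] tip [ -11.3 -146.4  107. ] yx [-1.     0.006  0.005] xx [-0.005 -0.007 -1.   ] F book [ 0.1   0.09 -0.05] 0.00015966296275523364 [ 0.07  0.43 -0.24  0.01 -0.91  0.11]
```

View pics/a1.png

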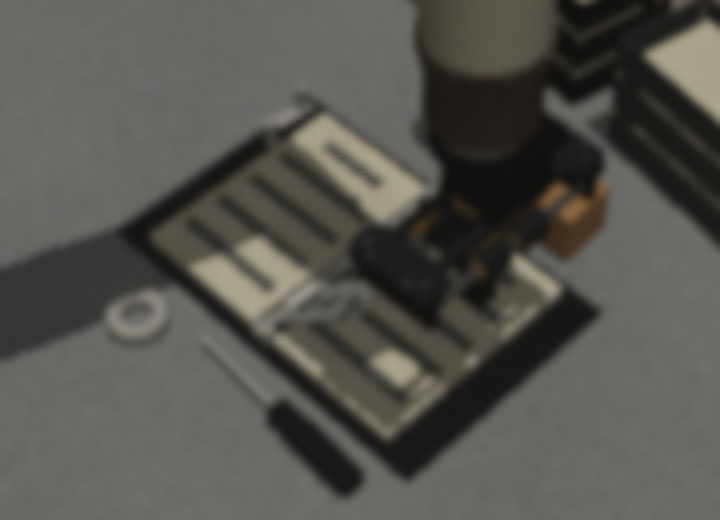

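The view shows the closed fingers right of the leaf's free edge and clear of the carton. Now I push.

Call:
{"op": "servo_tool", "data": {
  "moves": "0 0 0 0.015 0 0.005 0;0 0 0 0 0 0.02 0;0 0 0 0 0 0.018 0;0 0 0 -0.01 0 0.015 0;0 0 0 -0.01 0 0.015 0;0 0 0 -0.01 0 0.015 0;0 0 0 -0.01 0 0.015 0;0 0 0 -0.005 0 0.015 0"
}}

```text
time_s: 4.2
tool_pos: [0.5571, -0.0005, 0.2163]
tcp_rot: [-0.45, 0.551, -0.45, -0.539]
ft_force: [0.1, -0.6, -1.0]
opening: 0.0005
```

```bash
python3 s.py
```

```text
t 4.2 tcp book mm [ -6.9 -20.5 216.3] tip [ -6.2 -21.5 146.3] yx [-1.     0.001 -0.01 ] xx [ 0.01  -0.014 -1.   ] F book [ 0.   -0.61 -0.95] 0.0004512888457263708 [ 0.3   0.33 -0.28  0.02 -0.95 -0.12]
```

Call:
{"op": "servo_tool", "data": {
  "moves": "0 0 0 0.012 0 0.008 0;0 0 0 0.012 0 0.01 0;0 0 0 0.005 0 0.015 0;0 0 0 0.005 0 0.015 0;0 0 0 0.005 0 0.015 0;0 0 0 0.01 0 0.012 0;0 0 0 0.01 0 0.012 0;0 0 0 0 0 0 0"
}}

```text
time_s: 5.2
tool_pos: [0.5396, 0.0913, 0.1506]
tcp_rot: [-0.449, 0.551, -0.451, -0.54]
ft_force: [-0.3, -0.4, -0.2]
opening: 0.0007
```

```bash
python3 s.py; python3 -c "
from h import *
c=cam('scene');f=c['frame'][150:310,210:410,::-1];cv2.imwrite('pics/a2.png',cv2.resize(f,None,fx=3.5,fy=3.5))"
```

```text
t 5.2 tcp book mm [ -6.6  72.9 150.6] tip [-6.  71.9 80.6] yx [-1.    -0.    -0.008] xx [ 0.008 -0.014 -1.   ] F book [-0.41 -0.36 -0.24] 0.0007435517920306181 [ 0.47  0.4  -0.38  0.02 -0.79 -0.29]
```

View pics/a2.png

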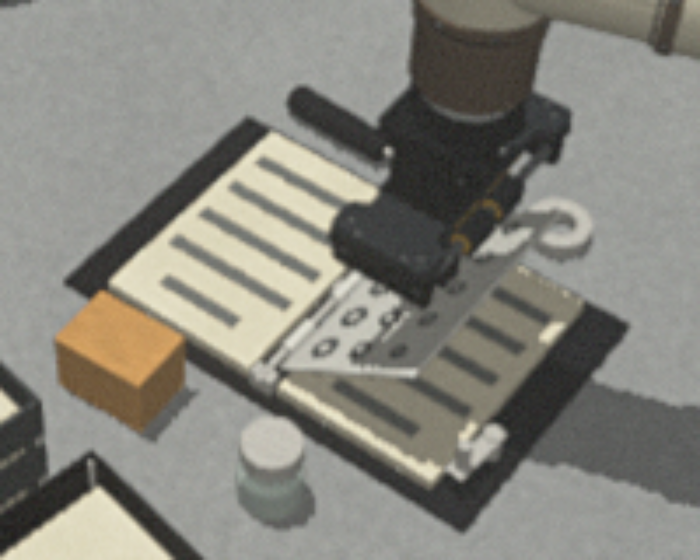

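The leaf is over the spine, about 40° above the left page, with its free edge near (400,375). Now I press it down.

Call:
{"op": "servo_tool", "data": {
  "moves": "0 0 0 0.012 0 0.01 0;0 0 0 0.012 0 0.008 0;0 0 0 0.012 0 0.004 0;0 0 0 0.01 0 0.002 0;0 0 0 0.008 0 0 0;0 0 0 0 0 0 0;0 0 0 0 0 0 0"
}}

```text
time_s: 6.12
tool_pos: [0.536, 0.1149, 0.0927]
tcp_rot: [-0.45, 0.551, -0.451, -0.539]
ft_force: [0.7, -0.0, 0.3]
opening: 0.0004
```

```bash
python3 s.py
```

```text
t 6.12 tcp book mm [-5.7 96.8 92.7] tip [-5.  95.8 22.8] yx [-1.     0.002 -0.009] xx [ 0.009 -0.014 -1.   ] F book [ 0.65 -0.13  0.34] 0.00041496779932539247 [ 0.51  0.48 -0.43  0.03 -0.65 -0.35]
```

Call:
{"op": "servo_tool", "data": {
  "moves": "0 0 0 0.002 0 0 0;0 0 0 0.002 0 0 0;0 0 0 0.001 0 0 0"
}}

```text
time_s: 6.5
tool_pos: [0.536, 0.1149, 0.0922]
tcp_rot: [-0.45, 0.552, -0.45, -0.539]
ft_force: [-2.1, 0.6, 2.7]
opening: 0.0003
```

```bash
python3 s.py
```

```text
t 6.5 tcp book mm [-5.6 96.8 92.2] tip [-4.9 95.7 22.2] yx [-1.     0.001 -0.01 ] xx [ 0.01  -0.014 -1.   ] F book [-1.9   0.98  2.68] 0.0002744674830199765 [ 0.51  0.48 -0.44  0.03 -0.65 -0.35]
```

Call:
{"op": "servo_tool", "data": {
  "moves": "0 0 0 0.004 0 0 0;0 0 0 0.004 0 0 0;0 0 0 0.004 0 0 0"
}}

```text
time_s: 6.88
tool_pos: [0.5361, 0.115, 0.0917]
tcp_rot: [-0.449, 0.553, -0.449, -0.539]
ft_force: [-9.8, 0.8, 25.5]
opening: 0.0003
```

```bash
python3 s.py
```

```text
t 6.88 tcp book mm [-5.6 96.9 91.7] tip [-4.7 95.7 21.7] yx [-1.    -0.003 -0.012] xx [ 0.012 -0.016 -1.   ] F book [-9.42  2.66 25.53] 0.0002574624393155311 [ 0.52  0.48 -0.44  0.03 -0.64 -0.35]
```

Call:
{"op": "servo_tool", "data": {
  "moves": "0 0 0 -0.04 0 0 0;0 0 0 -0.05 0 0 0;0 0 0 -0.05 0.04 0 0;0 0 0 -0.02 0.05 0 0;0 0 0 0 0 0 0"
}}

```text
time_s: 7.5
tool_pos: [0.4455, 0.0998, 0.2556]
tcp_rot: [-0.451, 0.554, -0.447, -0.538]
ft_force: [0.6, 0.8, -0.2]
opening: -0.0001
```

```bash
python3 s.py
cat > k.py <<'E'
from h import *; import sys
c=cam('scene');f=c['frame'][150:310,210:410,::-1];cv2.imwrite(f'pics/{sys.argv[1]}.png',cv2.resize(f,None,fx=3.5,fy=3.5))
for n in('scene','side'):
    c=cam(n) if n!='scene' else c
    P=cloud(c); q=tob(P[150:310,180:410].reshape(-1,3)); q=q[~np.isnan(q[:,0])]
    z=.0375
    p=q[(q[:,2]>.036)&(q[:,2]<.062)&(abs(q[:,1]-.15)<.06)&(abs(q[:,0]-.06)<.065)]
    print(n,'peg',len(p),p.mean(0).round(4) if len(p) else '', p.min(0).round(3) if len(p) else '',p.max(0).round(3) if len(p) else '')
    for y0 in(.03,.07,.12):
        l=q[(abs(q[:,1]-y0)<.015)&(abs(q[:,0]+.0)<.085)&(q[:,2]<.05)]; print(' leaf z near y',y0,len(l),np.median(l[:,2]).round(4) if len(l) else '')
    m=((P[...,2]>.012)&(P[...,2]<.026)).astype(np.uint8); m[:150]=0; m[310:]=0; m[:,:190]=0; m[:,400:]=0
    m=cv2.morphologyEx(m,cv2.MORPH_OPEN,np.ones((3,3))); k,l,s,_=cv2.connectedComponentsWithStats(m,connectivity=4); i=1+s[1:,4].argmax()
    print(' pages',s[i,4],cv2.minAreaRect((P[l==i][:,:2]*1000).astype(np.float32)))
E
python3 k.py a3
```

```text
t 7.5 tcp book mm [-97.4  99.2 255.6] tip [-96.1  98.2 185.6] yx [-1.    -0.002 -0.018] xx [ 0.018 -0.014 -1.   ] F book [ 0.76  0.62 -0.23] -9.324630636707598e-05 [ 0.59  0.12 -0.46  0.02 -0.98 -0.41]
scene peg 27 [0.0899 0.156  0.0462] [0.086 0.151 0.037] [0.093 0.161 0.055]
 leaf z near y 0.03 580 0.0219
 leaf z near y 0.07 613 0.022
 leaf z near y 0.12 633 0.0219
 pages 6178 ((560.8573608398438, 20.054031372070312), (217.2755889892578, 292.180908203125), 10.214798927307129)
side peg 13 [0.0841 0.1561 0.0497] [0.08  0.153 0.04 ] [0.091 0.164 0.057]
 leaf z near y 0.03 376 0.0228
 leaf z near y 0.07 330 0.0234
 leaf z near y 0.12 313 0.0235
 pages 2122 ((570.7467041015625, -47.11334228515625), (211.6925811767578, 155.58946228027344), 11.006075859069824)
```

View pics/a3.png

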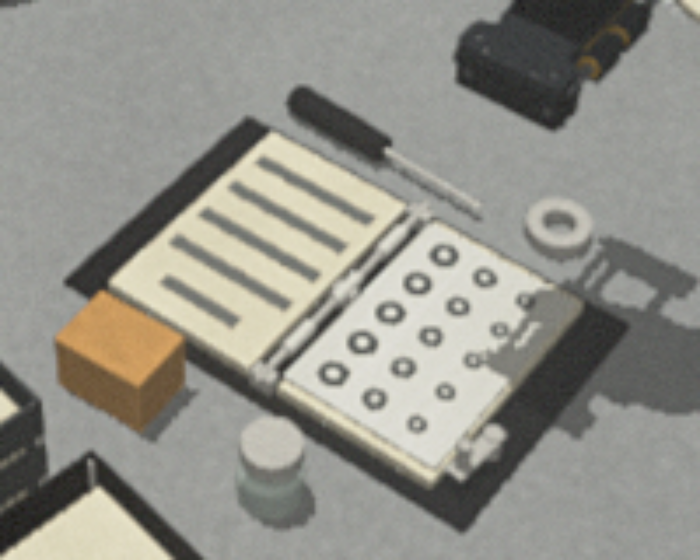

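The leaf lies flat on the left page (its top reads 22 mm everywhere). The book hasn't moved, and the keeper peg at (490,440) is unchanged. I'm moving to the outer side of the peg.

Call:
{"op": "servo_tool", "data": {
  "moves": "0 0 0.018 0 -0.04 0.02 0;0 0 0 0 -0.05 0.025 0;0 0 0 0 -0.05 0.025 0;0 0 0 0 -0.038 0.022 0;0 0 0 0 0 0 0;0 0 0 0.05 0 0 0;0 0 0 0.045 0 0 0;0 0 0 0 0 0 0"
}}

```text
time_s: 8.6
tool_pos: [0.613, 0.2254, 0.144]
tcp_rot: [-0.442, 0.548, -0.459, -0.542]
ft_force: [0.9, -0.3, 1.9]
opening: 0.0004
```

```bash
python3 s.py
```

```text
t 8.6 tcp book mm [ 91.  190.6 144. ] tip [ 90.1 189.1  74. ] yx [-1.     0.003  0.013] xx [-0.013 -0.021 -1.   ] F book [ 0.79 -0.51  1.9 ] 0.00040151984915109685 [ 0.6   0.57 -0.1   0.02 -0.93 -0.43]
```

Call:
{"op": "servo_tool", "data": {
  "moves": "0 0 -0.013 0.02 0.004 0 0;0 0.02 0 0.016 0.004 0 0;0 0 0 0 0 0 0;0 0 0 0 0 -0.01 0;0 0 0 0 0 -0.01 0;0 0 0 0 0 -0.008 0;0 0 0 0 0 -0.008 0"
}}

```text
time_s: 9.48
tool_pos: [0.6139, 0.1862, 0.1161]
tcp_rot: [-0.444, 0.556, -0.458, -0.533]
ft_force: [-4.4, 3.6, -1.5]
opening: 0.0008
```

```bash
python3 s.py
```

```text
t 9.47 tcp book mm [ 84.4 151.9 116.1] tip [ 84.8 149.3  46.2] yx [-1.     0.004 -0.006] xx [ 0.006 -0.037 -0.999] F book [-3.63  4.4  -1.54] 0.000765598149343823 [ 0.56  0.57 -0.18  0.05 -0.83 -0.41]
```

Call:
{"op": "servo_tool", "data": {
  "moves": "0 -0.035 0 0.004 0 0.002 0;0 0 0 0.005 0 0 0;0 0 0 0 0 -0.005 0;0 0 0 0 0 -0.006 0"
}}

```text
time_s: 9.98
tool_pos: [0.617, 0.1758, 0.108]
tcp_rot: [-0.453, 0.547, -0.449, -0.542]
ft_force: [-0.2, 1.1, -1.0]
opening: 0.0006
```

```bash
python3 s.py; python3 k.py a4
```

```text
t 9.97 tcp book mm [ 85.5 141.  108. ] tip [ 86.2 140.9  38. ] yx [-1.     0.004 -0.009] xx [ 0.009 -0.002 -1.   ] F book [ 0.03  1.07 -1.03] 0.0006298552170533548 [ 0.53  0.58 -0.17  0.01 -0.81 -0.35]
scene peg 10 [0.0892 0.1506 0.0425] [0.079 0.148 0.038] [0.099 0.152 0.049]
 leaf z near y 0.03 369 0.0222
 leaf z near y 0.07 35 0.0221
 leaf z near y 0.12 20 0.0211
 pages 3576 ((568.5695190429688, -19.077415466308594), (214.2181854248047, 213.7276611328125), 8.543018341064453)
side peg 44 [0.0789 0.1325 0.0501] [0.066 0.121 0.037] [0.097 0.149 0.061]
 leaf z near y 0.03 364 0.023
 leaf z near y 0.07 328 0.0234
 leaf z near y 0.12 313 0.0235
 pages 3409 ((559.4410400390625, 18.991363525390625), (216.52767944335938, 288.6473388671875), 9.411670684814453)
```

View pics/a4.png

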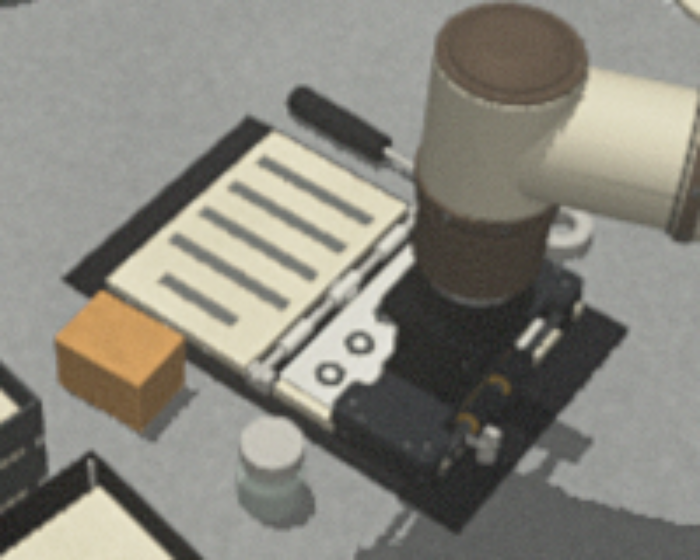

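The arm hides the peg (a light part shows at (488,445), maybe the peg or a fingertip). I'll lift, back off and re-measure.

Call:
{"op": "servo_tool", "data": {
  "moves": "0 0 0 0 0 0.01 0;0 0 0 -0.04 0 0 0;0 0 0 -0.05 0 0 0;0 0 0 -0.05 0.05 -0.05 0;0 0 0 -0.0 0.06 -0.06 0;0 0 0 0 0.05 -0.05 0;0 0 0 0 0.05 -0.05 0;0 0 0 0 0 0 0"
}}

```text
time_s: 11.08
tool_pos: [0.4762, -0.0159, 0.238]
tcp_rot: [-0.452, 0.551, -0.447, -0.541]
ft_force: [-0.5, 1.2, 0.3]
opening: 0.0005
```

```bash
python3 s.py; python3 k.py a5
```

```text
t 11.07 tcp book mm [-89.3 -20.2 238. ] tip [-88.2 -20.6 168. ] yx [-1.    -0.002 -0.016] xx [ 0.016 -0.006 -1.   ] F book [-0.29  1.28  0.3 ] 0.0004908700578097657 [ 0.31  0.18 -0.44  0.01 -0.94 -0.13]
scene peg 30 [0.075  0.1267 0.0481] [0.067 0.121 0.036] [0.079 0.131 0.055]
 leaf z near y 0.03 594 0.022
 leaf z near y 0.07 604 0.0219
 leaf z near y 0.12 637 0.0222
 pages 6160 ((560.5638427734375, 19.157760620117188), (219.707275390625, 293.005615234375), 9.67628002166748)
side peg 0   
 leaf z near y 0.03 363 0.0233
 leaf z near y 0.07 311 0.0237
 leaf z near y 0.12 66 0.0234
 pages 3030 ((558.7945556640625, 15.074996948242188), (215.45004272460938, 288.45758056640625), 6.726489067077637)
```

View pics/a5.png

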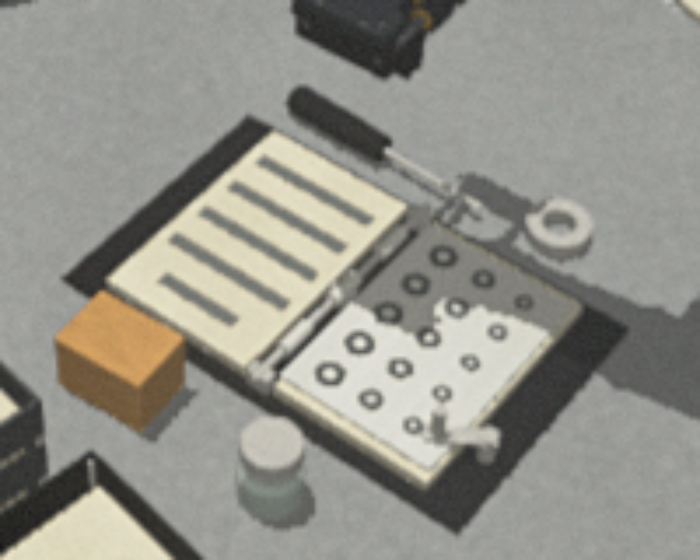

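The keeper is now about 55° round and its peg is near (440,425). The far-left book corner looks a pixel or so off, so I'll check for book motion by patch registration.

```bash
cat > reg.py <<'E'
from h import *
a=cv2.cvtColor(cv2.imread('pics/scene0.png'),cv2.COLOR_BGR2GRAY).astype(np.float32)
c=cam('scene'); b=cv2.cvtColor(c['frame'][:,:,::-1].copy(),cv2.COLOR_BGR2GRAY).astype(np.float32)
P=np.load('scene0.npy'); D=cloud(c)
for n,(u,v) in dict(left_nr=(389,243),left_far=(343,300),pagefar=(333,288),nearR=(283,187),spinefar=(285,257),Rfar=(233,232),jar=(287,282),carton=(243,250),ring=(370,214)).items():
    w=9; t=a[v-w:v+w+1,u-w:u+w+1]; s=b[v-w-5:v+w+6,u-w-5:u+w+6]
    r=cv2.matchTemplate(s,t,cv2.TM_CCOEFF_NORMED); _,m,_,(x,y)=cv2.minMaxLoc(r)
    dx=dy=0
    if 0<x<10 and 0<y<10:
        dx=(r[y,x-1]-r[y,x+1])/2/(r[y,x-1]+r[y,x+1]-2*r[y,x]); dy=(r[y-1,x]-r[y+1,x])/2/(r[y-1,x]+r[y+1,x]-2*r[y,x])
    du,dv=x+dx-5,y+dy-5
    # world shift per pixel from local cloud (desk-plane)
    ray=lambda uu,vv:np.linalg.inv(c['T'][:3,:3].T)@np.array([(uu-c['cx'])/c['fx'],-(vv-c['cy'])/c['fy'],-1])
    o=c['T'][:3,3]; g=lambda uu,vv:(lambda d:(o-d*o[2]/d[2])[:2])(ray(uu,vv))
    print(n,round(float(m),2),'px',round(float(du),2),round(float(dv),2),'mm world',((g(u+du,v+dv)-g(u,v))*1e3).round(1))
E
python3 reg.py
```

```text
left_nr 0.83 px -0.83 1.4 mm world [5.3 1.6]
left_far 0.98 px -1.43 0.2 mm world [ 3.  -1.9]
pagefar 0.92 px -1.76 -0.01 mm world [ 3.2 -2.8]
nearR 0.57 px 4.26 3.08 mm world [-0.7 17.2]
spinefar 0.87 px -1.06 -0.39 mm world [ 1.2 -2.7]
Rfar 0.96 px -0.26 -0.54 mm world [-0.7 -1.9]
jar 1.0 px -0.03 0.04 mm world [0.1 0. ]
carton 0.99 px -0.03 0.04 mm world [0.1 0. ]
ring 0.86 px 0.18 0.06 mm world [-0.2  0.5]
```

The book has shifted about 1.5 mm and turned 0.6°, and the bystanders haven't moved. I'll push the rest slowly. First to the +x side of the peg, above it.

Call:
{"op": "servo_tool", "data": {
  "moves": "0 0 0.016 0 -0.05 0.04 0;0 0 0 0 -0.05 0.04 0;0 0 0 0 -0.05 0.038 0;0 0 0 0 -0.035 0.026 0;0 0 0 0 0 0 0;0 0 0 0.03 0 0 0;0 0 0 0.03 0 0 0;0 0 0 0 0 0 0"
}}

```text
time_s: 12.22
tool_pos: [0.6361, 0.1749, 0.173]
tcp_rot: [-0.444, 0.552, -0.447, -0.547]
ft_force: [-0.4, -0.2, -0.3]
opening: 0.0005
```

```bash
python3 s.py
```

```text
t 12.22 tcp book mm [104.1 136.6 173. ] tip [104.2 136.  103. ] yx [-1.    -0.016 -0.001] xx [ 0.001 -0.009 -1.   ] F book [-0.4  -0.08 -0.26] 0.0005014864784345407 [ 0.52  0.54 -0.06  0.01 -0.98 -0.31]
```

Shift −10 mm in y and go down 65 mm.

Call:
{"op": "servo_tool", "data": {
  "moves": "0 0 0 0 -0.002 -0.01 0;0 0 0 0.03 0 0 0;0 0 0 0.025 0 0 0;0 0 0 0.01 0 0 0;0 0 0 0 0 0 0"
}}

```text
time_s: 12.85
tool_pos: [0.6452, 0.1644, 0.1151]
tcp_rot: [-0.448, 0.555, -0.443, -0.544]
ft_force: [0.8, -0.4, 0.4]
opening: 0.0006
```

```bash
python3 s.py
```

```text
t 12.85 tcp book mm [111.  124.5 115.1] tip [112.1 124.   45.1] yx [-1.    -0.017 -0.015] xx [ 0.015 -0.007 -1.   ] F book [ 0.67 -0.51  0.38] 0.0006261912392718564 [ 0.5   0.61 -0.1   0.01 -0.85 -0.3 ]
```

Call:
{"op": "servo_tool", "data": {
  "moves": "0 0 0.01 0.008 0 0 0;0 0 0 0 0.006 0 0;0 0 0 0 0.005 0 0;0 0 0 0 0.004 0 0;0 0 0 0 0.004 0 0;0 0 0 0 0.003 0 0;0 0 0 0 0.003 0 0;0 0 0 0 0.003 0 0"
}}

```text
time_s: 13.85
tool_pos: [0.6183, 0.1589, 0.1106]
tcp_rot: [-0.447, 0.554, -0.443, -0.545]
ft_force: [2.3, -0.7, 0.7]
opening: 0.0002
```

```bash
python3 s.py
```

```text
t 13.85 tcp book mm [ 83.6 124.2 110.6] tip [ 84.4 123.8  40.6] yx [-1.    -0.018 -0.012] xx [ 0.012 -0.006 -1.   ] F book [ 2.14 -1.09  0.66] 0.00017492137432619507 [ 0.51  0.57 -0.18  0.01 -0.81 -0.31]
```

Contact at about 2 N; tip at x = 84, and I expect the end near 71.

Call:
{"op": "servo_tool", "data": {
  "moves": "0 0 0 0 0.003 0 0;0 0 0 0 0.003 0 0;0 0 0 0 0.002 0 0;0 0 0 0 0.002 0 0"
}}

```text
time_s: 14.35
tool_pos: [0.6086, 0.1566, 0.1108]
tcp_rot: [-0.447, 0.554, -0.442, -0.545]
ft_force: [0.6, -0.7, -0.1]
opening: 0.0002
```

```bash
python3 s.py
```

```text
t 14.35 tcp book mm [ 73.5 123.9 110.8] tip [ 74.5 123.5  40.8] yx [-1.    -0.018 -0.014] xx [ 0.014 -0.006 -1.   ] F book [ 0.42 -0.82 -0.14] 0.00023472276050699102 [ 0.51  0.56 -0.21  0.01 -0.79 -0.31]
```

Call:
{"op": "servo_tool", "data": {
  "moves": "0 0 0 0 0.0015 0 0;0 0 0 0 0.0015 0 0"
}}

```text
time_s: 14.6
tool_pos: [0.6053, 0.156, 0.1107]
tcp_rot: [-0.447, 0.554, -0.442, -0.545]
ft_force: [0.7, -0.9, 0.9]
opening: 0.0004
```

```bash
python3 s.py
```

```text
t 14.6 tcp book mm [ 70.2 123.9 110.7] tip [ 71.2 123.5  40.7] yx [-1.    -0.018 -0.014] xx [ 0.014 -0.006 -1.   ] F book [ 0.5  -0.99  0.87] 0.00036432638936346535 [ 0.51  0.56 -0.22  0.01 -0.79 -0.31]
```

Call:
{"op": "servo_tool", "data": {
  "moves": "0 0 0 0 0.001 0 0;0 0 0 0 0.001 0 0"
}}

```text
time_s: 14.85
tool_pos: [0.6031, 0.1556, 0.1107]
tcp_rot: [-0.447, 0.554, -0.442, -0.545]
ft_force: [0.4, 0.1, -0.9]
opening: 0.0005
```

```bash
python3 s.py; python3 k.py a6|grep peg
```

```text
t 14.85 tcp book mm [ 68.  123.9 110.7] tip [ 68.9 123.5  40.7] yx [-1.    -0.018 -0.013] xx [ 0.014 -0.006 -1.   ] F book [ 0.46  0.06 -0.9 ] 0.000482176060298428 [ 0.52  0.55 -0.22  0.01 -0.78 -0.32]
scene peg 9 [0.0692 0.132  0.0463] [0.059 0.13  0.04 ] [0.08  0.134 0.052]
side peg 39 [0.0608 0.1204 0.0513] [0.049 0.11  0.039] [0.077 0.136 0.062]
```

Call:
{"op": "servo_tool", "data": {
  "moves": "0 0 0 0 0.001 0 0;0 0 0 0 0.001 0 0"
}}

```text
time_s: 15.2
tool_pos: [0.6012, 0.1552, 0.1107]
tcp_rot: [-0.447, 0.554, -0.442, -0.545]
ft_force: [2.3, -0.6, 0.3]
opening: 0.0006
```

```bash
python3 s.py
```

```text
t 15.2 tcp book mm [ 66.  123.9 110.7] tip [ 67.  123.5  40.7] yx [-1.    -0.018 -0.014] xx [ 0.014 -0.006 -1.   ] F book [ 2.18 -1.02  0.31] 0.0006393491622190942 [ 0.52  0.55 -0.23  0.01 -0.78 -0.32]
```

Call:
{"op": "servo_tool", "data": {
  "moves": "0 0 0 0 0.001 0 0;0 0 0 0 0 0 0"
}}

```text
time_s: 15.45
tool_pos: [0.601, 0.1552, 0.1108]
tcp_rot: [-0.448, 0.555, -0.442, -0.545]
ft_force: [2.7, -0.6, 0.0]
opening: 0.0003
```

```bash
python3 s.py
```

```text
t 15.45 tcp book mm [ 65.9 123.9 110.8] tip [ 67.  123.5  40.8] yx [-1.    -0.018 -0.016] xx [ 0.016 -0.005 -1.   ] F book [ 2.58 -1.14  0.04] 0.0003313402301011013 [ 0.52  0.55 -0.23  0.01 -0.78 -0.32]
```

It stopped at 2.6 N with no further motion, so this looks like the keeper's stop. I'll back off, lift and look.

Call:
{"op": "servo_tool", "data": {
  "moves": "0 0 0 0 -0.01 0 0;0 0 0 0 -0.01 0 0;0 0 0 -0.05 0 0 0;0 0 0 -0.05 0 0 0;0 0 0 -0.04 0.06 -0.05 0;0 0 0 0 0.06 -0.06 0;0 0 0 0 0.06 -0.06 0;0 0 0 0 0 -0.0 0"
}}

```text
time_s: 16.45
tool_pos: [0.5137, 0.0061, 0.2404]
tcp_rot: [-0.445, 0.554, -0.444, -0.546]
ft_force: [1.3, -0.0, 0.6]
opening: 0.0003
```

```bash
python3 s.py; python3 k.py a7; python3 reg.py
```

```text
t 16.45 tcp book mm [-48.3  -5.8 240.4] tip [-47.7  -6.2 170.4] yx [-1.    -0.019 -0.008] xx [ 0.008 -0.007 -1.   ] F book [ 1.29 -0.27  0.57] 0.00032702691437094377 [ 0.33  0.24 -0.35  0.01 -0.98 -0.13]
scene peg 28 [0.0554 0.122  0.0479] [0.049 0.117 0.037] [0.061 0.126 0.056]
 leaf z near y 0.03 586 0.0219
 leaf z near y 0.07 611 0.0222
 leaf z near y 0.12 625 0.0223
 pages 3183 ((549.0751953125, 93.22948455810547), (210.39443969726562, 143.78134155273438), 9.855805397033691)
side peg 0   
 leaf z near y 0.03 369 0.0232
 leaf z near y 0.07 321 0.0233
 leaf z near y 0.12 219 0.0231
 pages 3414 ((558.7599487304688, 20.845291137695312), (212.05715942382812, 292.5280456542969), 10.171548843383789)
left_nr 0.88 px -0.53 0.83 mm world [3.2 0.9]
left_far 0.98 px -1.43 0.21 mm world [ 3.  -1.9]
pagefar 0.92 px -1.73 0.03 mm world [ 3.2 -2.7]
nearR 0.57 px 4.29 3.08 mm world [-0.7 17.3]
spinefar 0.87 px -1.06 -0.39 mm world [ 1.2 -2.7]
Rfar 0.96 px -0.26 -0.53 mm world [-0.7 -1.9]
jar 1.0 px -0.04 0.04 mm world [0.2 0. ]
carton 0.99 px -0.06 0.05 mm world [0.2 0. ]
ring 0.96 px 0.04 -0.02 mm world [-0.1  0. ]
```

View pics/a7.png

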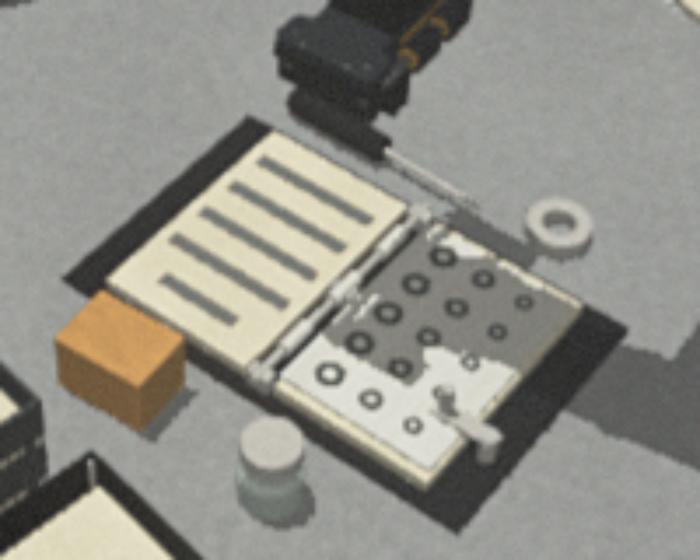

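The leaf is flat and the keeper lies over its edge, from pivot (487,443) to tip (437,398). The book has not moved further. The bar's slope looks a bit short of square, so I'll measure its direction.

```bash
cat > ang.py <<'E'
from h import *
B2=B+np.array([.0011,-.0015,0]); RB2=R.from_euler('z',YAW-.0103).as_matrix()
c=cam('scene'); f=c['frame'][:,:,::-1].copy()
K=np.array([[c['fx'],0,c['cx']],[0,c['fy'],c['cy']],[0,0,1]])
def proj(p):
    w=np.asarray(p)@RB2.T+B2; q=(w-c['T'][:3,3])@c['T'][:3,:3]; q=q*[1,-1,-1]
    return cv2.projectPoints(q[:,None],np.zeros(3),np.zeros(3),K,np.array([c['k1'],0,0,0,0.]))[0][:,0]
s=10; u0,v0=325,255
im=cv2.resize(f[v0:v0+50,u0:u0+65],None,fx=s,fy=s,interpolation=cv2.INTER_CUBIC)
def draw(p,col,closed=True):
    cv2.polylines(im,[np.int32((proj(np.array(p,float))-[u0,v0]+.5)*s)],closed,col,1)
pv=np.array([.05,.16])
for phi,col in ((1.5708,(0,255,0)),(1.3,(0,0,255))):
    d=np.array([np.cos(phi),-np.sin(phi)]); n=np.array([-d[1],d[0]])
    draw([[*(pv+a*d+b*n),.028] for a,b in((-.007,-.007),(.045,-.007),(.045,.007),(-.007,.007))],col)
    draw([[*(pv+.036*d+.005*np.array([np.cos(t),np.sin(t)])),.053] for t in np.arange(0,6.3,.4)],col)
draw([[-.1025,.013,.018],[.1025,.013,.018],[.1025,.145,.018],[-.1025,.145,.018]],(255,0,0))
draw([[-.115,-.18,0.006],[.115,-.18,0.006],[.115,.18,0.006],[-.115,.18,0.006]],(255,0,255))
cv2.imwrite('pics/ang.png',im)
E
python3 ang.py
```

```text
(no output)
```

View pics/ang.png

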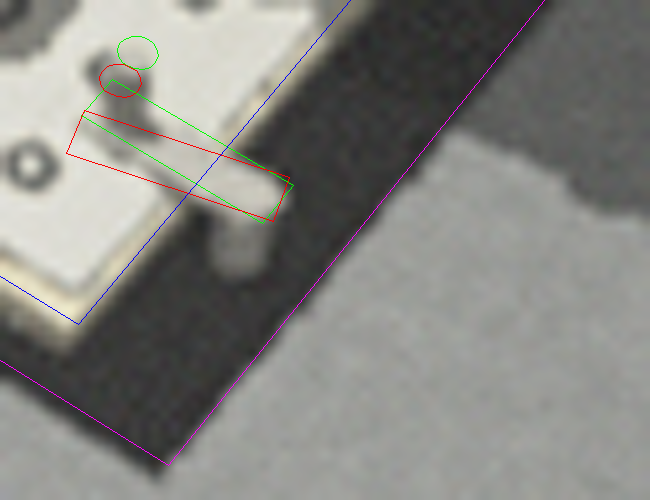

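The overlay is too coarse to judge the angle, so I'll take a closer measurement with the wrist camera above the keeper.

Call:
{"op": "servo_tool", "data": {
  "moves": "0 0 0 0 -0.025 0.055 0;0 0 0 0 -0.025 0.055 0;0 0 0 0 -0.025 0.055 0;0 0 0 0 -0.025 0.045 0;0 0 0 0 0 0 0;0 0 0 0 0 0 0"
}}

```text
time_s: 17.4
tool_pos: [0.5739, 0.2499, 0.2355]
tcp_rot: [-0.442, 0.556, -0.442, -0.548]
ft_force: [-0.6, -0.4, -0.3]
opening: 0.0003
```

```bash
python3 s.py
cat > w.py <<'E'
from h import *; import sys
c=cam('wrist'); P=cloud(c); q=tob(P)
m=(q[...,2]>.0245)&(q[...,2]<.033)&(abs(q[...,0]-.05)<.07)&(q[...,1]>.095)&(q[...,1]<.185)
p=q[m][:,:2]; r=cv2.fitLine((p*1e3).astype(np.float32),cv2.DIST_HUBER,0,.01,.01).ravel(); print('bar',len(p),r.round(3),cv2.minAreaRect((p*1e3).astype(np.float32)))
k=q[(q[...,2]>.045)&(q[...,2]<.06)&(abs(q[...,0]-.05)<.07)&(q[...,1]>.095)&(q[...,1]<.185)]; print('peg',len(k),np.median(k,0))
# leaf outer edge / page edge direction
l=(q[...,2]>.012)&(q[...,2]<.0245)&(q[...,0]>-.1)&(q[...,0]<.09)
e=[]
for x0 in np.arange(-.09,.09,.006):
    s=q[l&(abs(q[...,0]-x0)<.003)]
    if len(s)>20: e.append((x0*1e3,np.percentile(s[:,1],99.5)*1e3))
e=np.array(e); print('page outer edge',len(e),cv2.fitLine(e.astype(np.float32),cv2.DIST_HUBER,0,.01,.01).ravel().round(3),e[:,1].round(0))
cv2.imwrite(f'pics/{sys.argv[1]}.png',cv2.resize(c['frame'][:,:,::-1],None,fx=1.4,fy=1.4))
E
python3 w.py w1
```

```text
t 17.4 tcp book mm [ 57.4 222.  235.5] tip [ 57.9 221.4 165.5] yx [-1.    -0.029 -0.007] xx [ 0.007 -0.009 -1.   ] F book [-0.64 -0.24 -0.35] 0.0002828310325667284 [ 0.67  0.43 -0.08  0.01 -1.06 -0.46]
bar 984 [4.20000e-02 9.99000e-01 5.45690e+01 1.43586e+02] ((41.046329498291016, 130.59445190429688), (70.01071166992188, 113.09352111816406), 89.50934600830078)
peg 140 [0.05383533 0.12312402 0.05361435]
page outer edge 30 [ 1.00000e+00 -2.60000e-02 -1.50000e+01  1.45554e+02] [148. 147. 147. 147. 147. 147. 147. 146. 146. 146. 146. 145. 146. 145.
 145. 145. 145. 145. 145. 145. 144. 144. 144. 143. 113. 143. 144. 143.
 143. 143.]
```

View pics/w1.png

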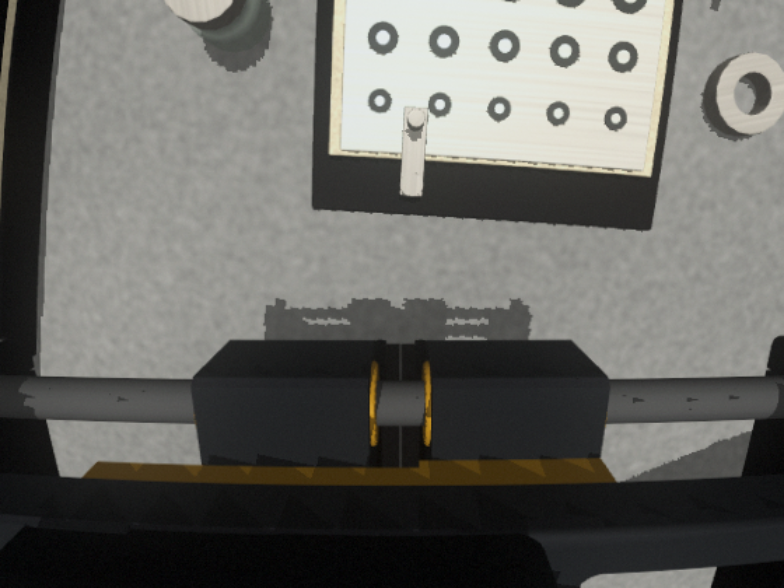

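The wrist view shows the keeper bar, (410,195) to (415,112), square to the page edge and pointing at the spine over the flat leaf. The robot is clear of everything, so I'm handing in.

```bash
python3 -c "
from plant import bot
print(bot.close_job())"
```

```text
the job is handed in; nothing more can be done
None
```

The leaf lies flat on the left-hand page and the keeper is turned over its edge, pointing at the spine. I handed the job in at about 17.5 s with the arm clear of everything.

- **Leaf:** I pushed it over the spine with the closed fingertips and pressed it down with about 25 N. In the last checks its top read 22–23 mm above the desk all across, so it is flat.
- **Keeper:** I pushed it round by its peg in two pushes until it stopped at about 2.6 N. In the last wrist picture the bar stands square to the page edge, at about 1.58 rad measured.
- **Book:** It shifted during the work, so "do not shift" was not met exactly. Patch registration in the scene camera gave about 1–2 mm and 0.6° of turn, seen after the first, faster peg push; the second push added none. The wrist camera's page edge suggested up to about 1.5°, part of which may be error in my first pose fit, so these readings disagree slightly.
- **Bystanders:** The carton, jar and bearing registered within 0.2 mm of their start positions. The screwdriver looked unmoved in the pictures, and I never went near the mug, bottle or calculator, which I did not measure again.

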